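# Seat the paddle ferrule in the drilling jig

## Task

On the surf-garage bench, take the short thick aluminium ferrule from the notched wooden rack (not the thin tube, not the long one) and lay it in the two V saddles of the drilling jig. Push it along the V until its end meets the steel end stop, and leave it lying there, fully home and resting on both flanks.

Things in the scene. Friction and masses are not known exactly. Their poses are not given: they have to be found in the camera images.
- ferrule: Aluminium tube, 32 mm diameter, 140 mm long, 110 to 225 g, flat black plugs flush in both ends (can be pushed on); either way round is the same. Origin at its centre; x along the tube. Lies level in any one of the rack's three notches, its axis 38 mm above the bench. Bystanders parallel to it in the other notches: a thinner tube (20 x 140 mm) and a longer one (32 x 210 mm).
- rack: Low wooden rack fixed to the bench: two rails (20 mm wide, 32 mm high, 230 mm long) running along its y axis, centred at x = -45 and +45 mm, leaving 70 mm clear between them for fingers. Three notches at y = -85, 0 and +85 mm hold the tubes parallel to x, middles within 5 mm of x = 0. Origin at bench height, in the middle of the rack; z up.
- jig: Drilling jig fixed to the bench: 18 mm plywood board, two wooden 90-degree V saddles open upwards, each 30 mm long, centred at x = -45 and +45 mm, 60 mm clear between for fingers. V mouth 51 mm wide, 55 mm above the bench. Origin at bench height midway between saddles; x along the V to the stop, z up. Ferrule fully home: centre at x 0, y 0, z 52.6 mm, free end 10 mm outside the near saddle.
- stop: Steel end stop fixed to the jig: upright dark plate 56 mm wide, 14 mm thick, top 72 mm above the bench. Origin on its face towards the saddles, on the axis of a seated ferrule (52.6 mm above the bench), 70 mm along jig x from the jig's origin; axes as the jig's. Sliding the ferrule along the V towards it takes 1 to 4 N; the stop does not yield.
There are look-alikes about, which are no part of the job. Leave any green look-alike of the ferrule alone. What is shaped like the jig but red is not meant.

How it is judged:
On the way:
1. the ferrule, lying in the V saddles, has been brought into contact with the end stop (contact force between ferrule and stop above 0.05 N and y of ferrule in the frame of jig between -0.01 and 0.01 m and z of ferrule in the frame of jig below 0.062 m and angle between the x axis of ferrule and the x axis of jig, either way round below 0.17 rad).
At the end, for the whole second after the job is handed in: The ferrule lies at rest in both V saddles (centre within 10 mm sideways and about 8 mm in height of the seated position, axis within 10 degrees of the V), its end no more than 5 mm from the end stop (x of ferrule in the frame of jig between -0.005 and 0.005 m and y of ferrule in the frame of jig between -0.01 and 0.01 m and z of ferrule in the frame of jig between 0.044 and 0.06 m and angle between the x axis of ferrule and the x axis of jig, either way round below 0.17 rad and linear speed of ferrule below 0.02 m/s); the robot touches nothing.
It also fails if it takes over 45 s, if anything falls off the work surface, if the arm or the gripper's body presses on something with over 40 N, if the wrist force passes 120 N, or if a joint passes its speed limit or range.

## Robot

A 7-joint arm with a two-finger parallel gripper is mounted at the origin on the work surface. World frame = base frame: x ahead of the robot, y to its left, z up, the work surface at z = 0. Lengths are in m, angles in rad, forces in N, time in s.
With the tool pointing down it reaches from about 0.4 to 0.85 m from the base axis. Payload 10.4 kg.
Tool frame: the origin (TCP) lies midway between the tips of the shut fingers; the grasp point (between the pads) lies 19 mm behind it; z points along the fingers, y is the line along which they close (so a half turn about z gives the same grasp; the last joint's range is limited). The gripper opens to 85 mm and grips with 20 to 120 N. Pads are 22 mm wide; open, the fingers measure 114 mm over their backs; the gripper's body (76 mm by 85 mm) begins 54 mm behind the grasp point. The pads swing forward as they close: fully open they stand 13 mm farther back than shut.
Start: joints at [-1.22, 0.332, -0.065, 1.46, 0.022, 1.35, -0.088], TCP at [0.228, 0.582, 0.231] pointing down, gripper open.
Joint ranges: [-2.6, 2.6], [-0.5, 2.12], [-1.47, 1.34], [0.16, 2.42], [-1.27, 4.41], [0.06, 2.06], [-2.6, 2.6]. Speed limits (rad/s): [2.22, 2.22, 2.79, 2.79, 3.14, 3.14, 3.14].

## Interface

Orientations are given as a unit quaternion [x, y, z, w].
In Python, from workcell import get_obs, camera, camera_params, hand_in gives the robot as it stands.
- The arm moves only by the tool carry_out, never from a script. Its argument "commands" is a list that holds one entry, the list of rows, each a list of 6 numbers: the shift along the tool's x, y, z in units of 40 mm (1.0 is 40 mm), then the turn, a rotation vector about the tool's x, y, z in units of 6 degrees (1.0 is 6 degrees). In form: [[[x, y, z, ax, ay, az], ...]]. A call has 1 to 20 rows; each row shifts and turns the commanded pose from where the row before left it, along the tool's axes as they then stand; what a row does not reach is not made up. A row lasts 1/12 s, in which the tool goes at most 41.7 mm and 7.16 degrees, less where a joint would pass 70% of its speed; a pose out of reach is approached as far as the arm can. A call is refused whole if a number of a shift passes 1 or a number of a turn 1, either way. A call with a gripper value outside its range is refused whole. "hand" is the closure, from -1 (fully open) to 1 (shut), set as the call begins (left out, the last holds). The fingers move at their own pace and stop on an object; "force" is the grip in N (left out, the last holds). Time passes only in rows, so rows that do not move let the fingers close. It gives the time, the measured TCP pose, the force, the opening and the grip force at its end, in the units of the state.
- get_obs(): the state, without advancing time (a new reading comes with each control period).
- camera(name): name is "scene" or "top" or "wrist"; returns the picture (400x640x3 uint8, red, green, blue); there is no depth.
- camera_params(name): a dict with "mtx" (3x3 intrinsics, pixels), "R" (3x3) and "t" (3): a world point X has camera coordinates R X + t. Camera axes: x right, y down, z forward; pixel columns grow to the right and rows downward; lengths in m; the calibration is good to about 2 mm. A picture is of the moment at which its call begins: read the wrist's pose just before it. camera_params takes no time and is no camera call; for the wrist camera it gives the pose at the moment of the call.
- hand_in(): hands the job in; it is judged then, once.
The state is a dict: "clock": time; "joint_pos": joint angles; "joint_velocities": joint speeds; "tau": joint torques, N m; "position": TCP position; "ee_rot": TCP orientation; "ft_force": force on the tool from outside, world axes, zero at the start; "torque": the same for the moment, N m; "grip_width": opening from 0.0 (shut) to 1.0 (fully open); "grasp_force": force on a finger pad.
Only numpy, scipy, OpenCV 4.12 (cv2) and the standard library are available. Lean on these libraries where they do the work, as an engineer would, in place of code of your own. Each camera call takes 0.05 s, during which the arm holds its last target. There are 200 camera calls.

## Working session

There is one attempt and no reset: what is moved stays moved. The work goes in short steps, Python scripts to look and compute and a tool call to move; the robot and the scene stay as the last step left them, time stands still between calls to the robot, and variables do not carry over. Pictures are saved under pics/ and viewed, at most 10 in all, crops included, and the job is handed in when it is done.

Besides the shell and the picture viewer there is one more tool, called after "Call:" as name(argument=value, ...), one argument or row to a line, values as JSON. carry_out: Moves the arm, as the interface text tells. Its arguments: {"type":"object","properties":{"commands":{"type":"array"},"hand":{"type":"number"},"force":{"type":"number"}},"required":["commands"]}

```bash
mkdir -p pics; cat > h.py <<'E'
import numpy as np, cv2
from workcell import get_obs, camera, camera_params, hand_in
def snap(n,f):
    p=camera_params(n); im=camera(n); cv2.imwrite('pics/'+f,im[:,:,::-1]); return im,p
def ray(p,uv,z):
    K,R,t=map(np.array,(p['mtx'],p['R'],p['t'])); c=-R.T@t
    d=R.T@np.linalg.inv(K)@np.array([uv[0],uv[1],1.]); return c+d*(z-c[2])/d[2]
def proj(p,X):
    K,R,t=map(np.array,(p['mtx'],p['R'],p['t'])); q=K@(R@np.array(X)+t); return q[:2]/q[2]
E
python3 - <<'E'
from h import *
o=get_obs(); print({k:np.round(v,3) for k,v in o.items()})
a,p=snap('scene','s.png');b,q=snap('top','t.png')
print(p,q)
E
```

```text
{'clock': np.float64(0.0), 'joint_pos': array([-1.22 ,  0.333, -0.065,  1.461,  0.022,  1.35 , -0.088]), 'joint_velocities': array([-0.002,  0.001,  0.001, -0.002,  0.002,  0.001, -0.001]), 'tau': array([ 0.0000e+00, -6.2545e+01,  4.9000e-02, -3.9161e+01,  1.6000e-02,
        1.0000e-02,  0.0000e+00]), 'position': array([0.228, 0.582, 0.231]), 'ee_rot': array([ 0.186,  0.983, -0.001, -0.   ]), 'ft_force': array([-1.098,  0.987,  0.128]), 'torque': array([0.007, 0.024, 0.076]), 'grasp_force': np.float64(0.0), 'grip_width': np.float64(1.001)}
{'mtx': array([[400.75813033,   0.        , 320.33061953],
       [  0.        , 400.75813033, 201.82575322],
       [  0.        ,   0.        ,   1.        ]]), 'R': array([[ 0.24444364,  0.96951158, -0.01716374],
       [ 0.57269397, -0.1586322 , -0.80427448],
       [-0.78247615,  0.18677022, -0.59401007]]), 't': array([-0.13341711, -0.18002757,  1.19064392])} {'mtx': array([[408.67418195,   0.        , 320.67549087],
       [  0.        , 408.67418195, 198.03952087],
       [  0.        ,   0.        ,   1.        ]]), 'R': array([[-0.00759831, -0.99987745, -0.01368739],
       [-0.99366809,  0.00908413, -0.11198755],
       [ 0.11209817,  0.01274981, -0.99361534]]), 't': array([0.03176417, 0.47600998, 0.94173569])}
```

View pics/t.png

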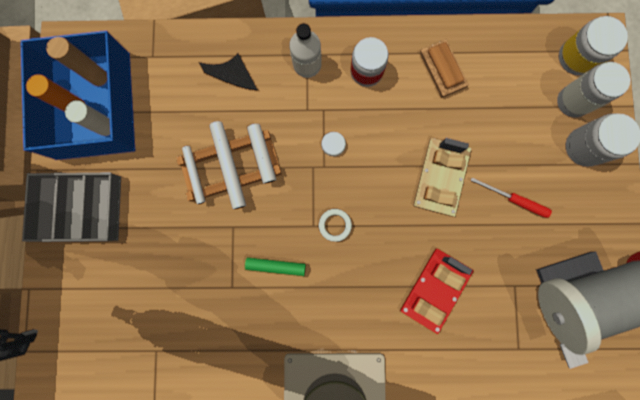

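View pics/s.png

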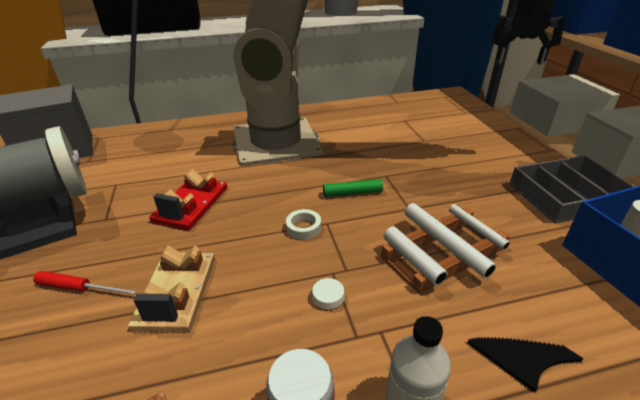

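Top view: thin tube at (193,174), long tube at (227,165), short thick tube at (261,153), green look-alike at (275,267). By the description I choose (261,153). The plywood jig is at (443,177) with its dark stop at (454,145); the red one at (437,290) is not meant.

```bash
python3 - <<'E'
from h import *
b=cv2.imread('pics/t.png'); q=camera_params('top')
hsv=cv2.cvtColor(b,cv2.COLOR_BGR2HSV)
def rects(m,x0,y0,x1,y1,z,name):
    mm=np.zeros_like(m); mm[y0:y1,x0:x1]=m[y0:y1,x0:x1]
    cs,_=cv2.findContours(mm,cv2.RETR_EXTERNAL,cv2.CHAIN_APPROX_NONE)
    for c in cs:
        if cv2.contourArea(c)<60: continue
        r=cv2.minAreaRect(c); bx=cv2.boxPoints(r)
        W=np.array([ray(q,u,z)[:2] for u in bx]); e=[W[1]-W[0],W[2]-W[1]]
        l=max(e,key=np.linalg.norm)
        print(name,np.round(r[0],1),'ctr',np.round(W.mean(0),4),'len',[round(float(np.linalg.norm(k)),4) for k in e],'ang',np.round(np.degrees(np.arctan2(l[1],l[0])),1))
H,S,V=cv2.split(hsv)
rects(((S<60)&(V>110)).astype(np.uint8)*255,175,115,290,215,.045,'tube')
rects(((V<80)).astype(np.uint8)*255,435,130,475,158,.072,'stop')
rects(((H>15)&(S<140)&(V>150)).astype(np.uint8)*255,405,130,475,225,.018,'jig')
c=cv2.resize(b[110:225,170:480],None,fx=2.5,fy=2.5,interpolation=cv2.INTER_CUBIC);cv2.imwrite('pics/c.png',c)
E
```

```text
tube [192.7 174.1] ctr [0.5343 0.3282] len [0.0206, 0.1411] ang -164.1
tube [260.5 152.3] ctr [0.5849 0.1688] len [0.0319, 0.144] ang -163.6
tube [226.4 164.1] ctr [0.558  0.2493] len [0.0317, 0.2149] ang -163.8
stop [452.7 146.9] ctr [ 0.5859 -0.2749] len [0.0193, 0.0585] ang -109.7
jig [439.5 177. ] ctr [ 0.5269 -0.2573] len [0.1669, 0.228] ang 177.2
```

View pics/c.png

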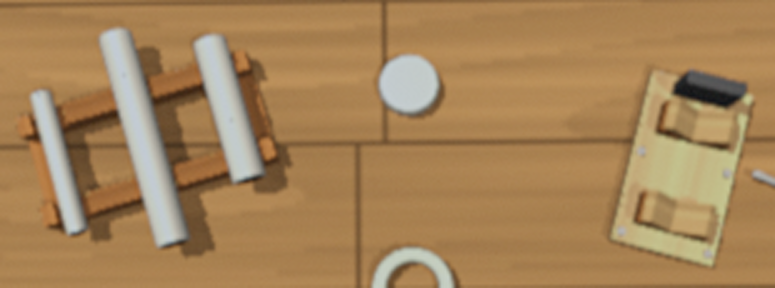

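Crop confirms: the short thick tube is the right-hand one in the rack (crop (230,108), i.e. top (261,153)), clearly shorter than the middle tube and thicker than the left one. Moving above it.

Call:
carry_out(
  commands=[
    [[-0.8,-0.42,0.1,0,0,0],[-0.8,-0.42,0.1,0,0,0],[-0.8,-0.42,0.1,0,0,0],[-0.8,-0.42,0.1,0,0,0],[-0.8,-0.42,0.1,0,0,0],[-0.8,-0.42,0.1,0,0,0],[-0.8,-0.42,0.1,0,0,0],[-0.8,-0.42,0.1,0,0,0],[-0.8,-0.42,0.1,0,0,0],[-0.8,-0.42,0.1,0,0,0],[-0.8,-0.42,0.1,0,0,0],[-0.8,-0.42,0.1,0,0,0],[-0.8,-0.42,0.1,0,0,0],[-0.8,-0.42,0.1,0,0,0],[0,0,0,0,0,-1],[0,0,0,0,0,-1],[0,0,0,0,0,-1],[0,0,0,0,0,-1],[0,0,0,0,0,-1],[0,0,0,0,0,-1]],
  ],
  hand=-1,
  force=40,
)

```text
clock: 1.77
position: [0.5591, 0.1992, 0.1748]
ee_rot: [-0.129, 0.992, -0.0, -0.0]
ft_force: [1.1, 0.2, 1.0]
grip_width: 1.0
grasp_force: 0.0
```

```bash
cat >> h.py <<'E'
from scipy.spatial.transform import Rotation as Ro
def togo(x,y,z,yaw):  # yaw of tool x, tool down
    o=get_obs(); R=Ro.from_quat(o['ee_rot']); c,s=np.cos(np.radians(yaw)),np.sin(np.radians(yaw))
    T=Ro.from_matrix(np.array([[c,s,0],[s,-c,0],[0,0,-1.]]))
    print('t',round(float(o['clock']),2),'pos',np.round(o['position'],4),'shift u',np.round(R.inv().apply(np.array([x,y,z])-o['position'])/.04,2),'shift u in target axes',np.round(T.inv().apply(np.array([x,y,z])-o['position'])/.04,2),'turn u',np.round(np.degrees((R.inv()*T).as_rotvec())/6,2),'F',np.round(o['ft_force'],1),'w',np.round(o['grip_width'],3))
E
python3 - <<'E'
from h import *
togo(.585,.169,.10,196.4)
a,p=snap('wrist','w.png')
print(proj(p,[.585,.169,.038]))
E
```

```text
t 1.77 pos [0.5591 0.1992 0.1748] shift u [-0.43 -0.9   1.87] shift u in target axes [-0.41 -0.91  1.87] turn u [-0.   -0.01 -0.25] F [1.1 0.2 1. ] w 1.0
[280.2712879  208.52539806]
```

View pics/w.png

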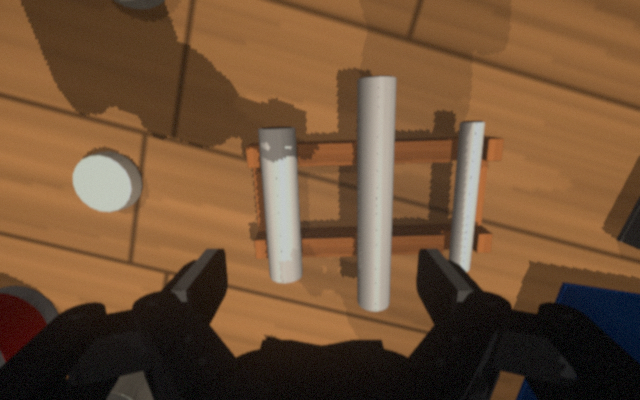

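The wrist view shows the short tube at left, from (278,128) to (286,282), with the long tube at (376,190) and the thin one at (466,195). I'll refine its pose from this picture.

```bash
python3 - <<'E'
from h import *
p=camera_params('wrist'); b=cv2.imread('pics/w.png'); h=cv2.cvtColor(b,cv2.COLOR_BGR2HSV)
m=((h[...,1]<70)&(h[...,2]>95)).astype(np.uint8)*255; mm=np.zeros_like(m); mm[115:295,255:310]=m[115:295,255:310]
c=max(cv2.findContours(mm,0,1)[0],key=cv2.contourArea); r=cv2.minAreaRect(c); bx=cv2.boxPoints(r)
W=np.array([ray(p,u,.044)[:2] for u in bx]); e=[W[1]-W[0],W[2]-W[1]]; l=max(e,key=np.linalg.norm)
C=W.mean(0); print(r,C,[np.linalg.norm(k) for k in e],np.degrees(np.arctan2(l[1],l[0])))
togo(C[0],C[1],.10,np.degrees(np.arctan2(l[1],l[0]))%180+180)
E
```

```text
((281.73529052734375, 204.93621826171875), (154.79052734375, 35.73583221435547), 85.54439544677734) [0.58426361 0.17140102] [np.float64(0.03006244806479013), np.float64(0.14412560631242088)] 18.569486937192657
t 1.82 pos [0.5592 0.1992 0.1749] shift u [-0.42 -0.84  1.87] shift u in target axes [-0.37 -0.86  1.87] turn u [-0.   -0.01 -0.54] F [-0.6  0.5 -0.5] w 1.003
```

Call:
carry_out(
  commands=[
    [[-0.2,-0.42,0.4,0,0,0],[-0.2,-0.43,0.4,0,0,0],[0,0,0.4,0,0,-0.4],[0,0,0.4,0,0,0],[0,0,0.4,0,0,0],[0,0,0,0,0,0],[0,0,0,0,0,0]],
  ],
)

```text
clock: 2.4
position: [0.5828, 0.1703, 0.0947]
ee_rot: [-0.147, 0.989, -0.0, -0.001]
ft_force: [-0.0, -0.3, 0.6]
grip_width: 0.997
grasp_force: 0.0
```

```bash
python3 - <<'E'
from h import *
togo(.5845,.1703,.018,197.2)
E
```

```text
t 2.4 pos [0.5828 0.1703 0.0947] shift u [-0.04 -0.01  1.92] shift u in target axes [-0.04 -0.01  1.92] turn u [-0.   -0.02 -0.05] F [-0.  -0.3  0.6] w 0.997
```

Call:
carry_out(
  commands=[
    [[-0.04,0,0.3,0,0,0],[0,0,0.3,0,0,0],[0,0,0.3,0,0,0],[0,0,0.3,0,0,0],[0,0,0.3,0,0,0],[0,0,0.3,0,0,0],[0,0,0.1,0,0,0],[0,0,0,0,0,0],[0,0,0,0,0,0]],
  ],
)

```text
clock: 3.15
position: [0.585, 0.1709, 0.0192]
ee_rot: [-0.148, 0.989, -0.0, -0.0]
ft_force: [-0.2, -0.0, -0.1]
grip_width: 0.999
grasp_force: 0.0
```

Call:
carry_out(
  commands=[
    [[0,0,0,0,0,0],[0,0,0,0,0,0],[0,0,0,0,0,0],[0,0,0,0,0,0],[0,0,0,0,0,0],[0,0,0,0,0,0],[0,0,0,0,0,0],[0,0,0,0,0,0],[0,0,0,0,0,0],[0,0,0,0,0,0],[0,0,0,0,0,0],[0,0,0,0,0,0]],
  ],
  hand=1,
  force=40,
)

```text
clock: 4.15
position: [0.5857, 0.1697, 0.02]
ee_rot: [-0.147, 0.989, -0.0, 0.001]
ft_force: [-0.4, -6.3, 5.8]
grip_width: 0.363
grasp_force: 39.6
```

Call:
carry_out(
  commands=[
    [[0,0,-0.3,0,0,0],[0,0,-0.5,0,0,0],[0,0,-0.7,0,0,0],[0,0,-0.7,0,0,0],[0,0,-0.7,0,0,0],[0,0,-0.6,0,0,0],[0,0,0,0,0,0]],
  ],
)

```text
clock: 4.73
position: [0.5871, 0.1723, 0.1655]
ee_rot: [-0.148, 0.989, 0.001, 0.004]
ft_force: [0.5, -0.4, -1.2]
grip_width: 0.361
grasp_force: 39.9
```

```bash
python3 - <<'E'
from h import *
q=camera_params('top')
P=[ray(q,u,.018)[:2] for u in [(430.8,137.2),(471.2,149.2),(455.6,216.4),(414,205.2)]]
P=np.array(P); print(P.round(4),P.mean(0))
for a,b in((3,0),(2,1),(0,1),(3,2)): d=P[b]-P[a]; print(np.linalg.norm(d),np.degrees(np.arctan2(d[1],d[0])))
# stop top edge centre: plate centre -7mm, -77 along jig x
for yaw in (-14,-17,-20):
    d=np.array([np.cos(np.radians(yaw)),np.sin(np.radians(yaw))]); print(yaw,np.array([.5859,-.2749])-.077*d)
togo(.51,-.25,.16,163)
E
```

```text
[[ 0.6232 -0.2402]
 [ 0.5925 -0.3362]
 [ 0.4306 -0.2915]
 [ 0.4581 -0.1941]] [ 0.52610374 -0.26550239]
0.1714569986958481 -15.589596961127077
0.16800901186959544 -15.422447304196785
0.1007853383958631 -107.74229080023127
0.10120490654083905 -105.78042680135405
-14 [ 0.51118723 -0.25627201]
-17 [ 0.51226453 -0.25238738]
-20 [ 0.51354367 -0.24856445]
t 4.73 pos [0.5871 0.1723 0.1655] shift u [ 4.93 -9.53  0.08] shift u in target axes [ -1.24 -10.66   0.14] turn u [0.04 0.07 5.67] F [ 0.5 -0.4 -1.2] w 0.361
```

Call:
carry_out(
  commands=[
    [[0.2,-0.74,-0.1,0,0,0],[0.2,-0.74,-0.1,0,0,0],[0.2,-0.74,-0.1,0,0,0],[0.2,-0.74,-0.1,0,0,0],[0.2,-0.74,-0.1,0,0,0],[0.2,-0.74,-0.1,0,0,0],[0.2,-0.74,-0.1,0,0,0],[0.2,-0.74,-0.1,0,0,0],[0.2,-0.74,-0.1,0,0,0],[0.2,-0.74,0,0,0,0],[0.2,-0.74,0,0,0,0],[0.2,-0.74,0,0,0,0],[0.2,-0.74,0,0,0,0],[0,0,0,0,0,0.9],[0,0,0,0,0,0.9],[0,0,0,0,0,0.9],[0,0,0,0,0,0.9],[0,0,0,0,0,0.9],[0,0,0,0,0,1],[0,0,0,0,0,0]],
  ],
)

```text
clock: 6.4
position: [0.5978, -0.2266, 0.1949]
ee_rot: [0.141, 0.99, 0.0, -0.0]
ft_force: [-0.6, -0.1, -2.2]
grip_width: 0.364
grasp_force: 40.0
```

```bash
python3 - <<'E'
from h import *
togo(.51,-.256,.12,164)
a,p=snap('wrist','w2.png'); import pickle; pickle.dump(p,open('w2.pkl','wb'))
E
```

```text
t 6.4 pos [ 0.5978 -0.2266  0.1949] shift u [ 1.9  -1.32  1.87] shift u in target axes [ 1.91 -1.31  1.87] turn u [ 0.01 -0.01 -0.04] F [-0.6 -0.1 -2.2] w 0.364
```

View pics/w2.png

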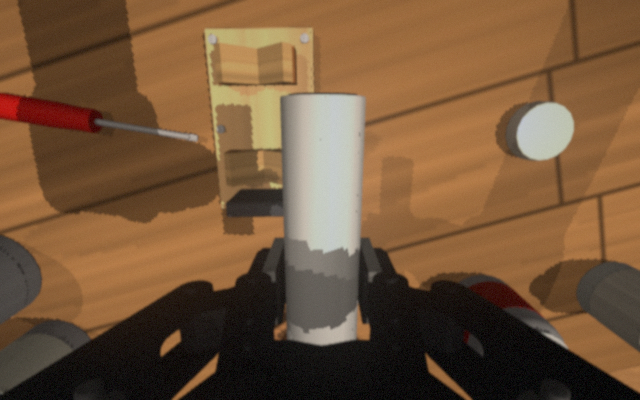

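The plywood jig lies at the upper left: board corners (205,29) and (313,29), near saddle around (255,62), stop at (255,203) partly hidden by the held tube, whose free end is at (323,95). I'll enlarge for exact edges.

```bash
python3 - <<'E'
from h import *
b=cv2.imread('pics/w2.png')[15:235,190:380]; b=cv2.convertScaleAbs(b,alpha=1.3)
cv2.imwrite('pics/w2c.png',cv2.resize(b,None,fx=2.7,fy=2.7,interpolation=cv2.INTER_CUBIC))
E
```

```text
(no output)
```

View pics/w2c.png

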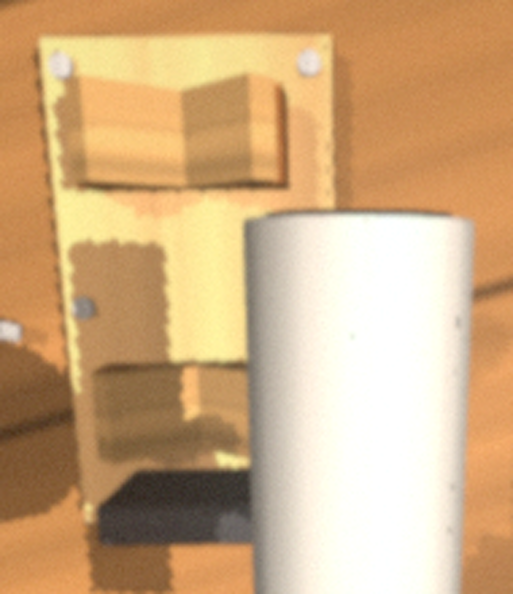

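```bash
python3 - <<'E'
from h import *
import pickle; p=pickle.load(open('w2.pkl','rb'))
print('cam',-np.array(p['R']).T@np.array(p['t']))
f=lambda u,z: ray(p,(u[0]/2.7+190,u[1]/2.7+15),z)[:2]
ang=lambda d:np.degrees(np.arctan2(d[1],d[0]))
a,b=f((183,92),.0295),f((183,368),.0295); d=b-a
print('valley',a,b,np.linalg.norm(d),ang(d)); u=d/np.linalg.norm(d); print('centre by valley',a+u*.06,b-u*.03)
c=[f(x,.018) for x in((40,37),(332,37),(86,520))]
print('board',np.linalg.norm(c[1]-c[0]),ang(c[2]-c[0]),ang(c[1]-c[0])-90,'len',np.linalg.norm(c[2]-c[0]), (c[0]+c[1])/2)
for x,z in(((137,470),.018),((137,470),.072),((105,507),.072),((100,543),.072)): print('stop',x,z,f(x,z))
# held tube in hand
o=get_obs(); z=o['position'][2]+.019; L=[f(x,z) for x in((247,222),(473,222),(254,500),(464,500))]
m=[(L[0]+L[1])/2,(L[2]+L[3])/2]; print('tube',np.linalg.norm(L[1]-L[0]),m,ang(m[1]-m[0]),'tcp',o['position'])
e=f((360,213),z); print('end',e,'to tcp',np.linalg.norm(e-o['position'][:2]))
E
```

```text
cam [ 0.53364839 -0.20645938  0.33724367]
valley [ 0.46416599 -0.24499582] [ 0.5496385  -0.27483921] 0.09053274743316259 -19.247046399838574
centre by valley [ 0.52081235 -0.26477434] [ 0.52131532 -0.26494995]
board 0.09823768594085548 -15.704538267046637 -16.24451148043876 len 0.16942022347294625 [ 0.44579062 -0.23985288]
stop (137, 470) 0.018 [ 0.5819458 -0.3070442]
stop (137, 470) 0.072 [ 0.5737763 -0.2900303]
stop (105, 507) 0.072 [ 0.582375   -0.30407495]
stop (100, 543) 0.072 [ 0.59331199 -0.30991435]
tube 0.030938041175982013 [array([ 0.52804261, -0.2040276 ]), array([ 0.56586703, -0.21514982])] -16.385910237878818 tcp [ 0.59780675 -0.22675829  0.19497844]
end [ 0.52691786 -0.20370302] to tcp 0.07454381007504862
```

```bash
python3 - <<'E'
from h import *
togo(.5118,-.2607,.09,164)
E
```

```text
t 6.45 pos [ 0.5978 -0.2268  0.195 ] shift u [ 1.83 -1.41  2.63] shift u in target axes [ 1.83 -1.41  2.62] turn u [ 0.   -0.01  0.02] F [ 0.8 -0.1 -1.9] w 0.359
```

Call:
carry_out(
  commands=[
    [[0.46,-0.35,0,0,0,0],[0.46,-0.35,0,0,0,0],[0.46,-0.35,0,0,0,0],[0.45,-0.36,0,0,0,0],[0,0,0.5,0,0,0],[0,0,0.5,0,0,0],[0,0,0.5,0,0,0],[0,0,0.5,0,0,0],[0,0,0.4,0,0,0],[0,0,0.2,0,0,0],[0,0,0,0,0,0],[0,0,0,0,0,0]],
  ],
)

```text
clock: 7.45
position: [0.5121, -0.2615, 0.0917]
ee_rot: [0.138, 0.99, 0.0, -0.0]
ft_force: [0.6, -0.6, -1.3]
grip_width: 0.361
grasp_force: 40.1
```

```bash
python3 - <<'E'
from h import *
togo(.5118,-.2607,.0346,164)
a,p=snap('scene','s2.png')
im=cv2.imread('pics/s2.png')[180:350,60:300]; cv2.imwrite('pics/s2c.png',cv2.resize(im,None,fx=3,fy=3,interpolation=cv2.INTER_CUBIC))
E
```

```text
t 7.45 pos [ 0.5121 -0.2615  0.0917] shift u [0.01 0.02 1.43] shift u in target axes [0.01 0.02 1.43] turn u [ 0.   -0.    0.01] F [ 0.6 -0.6 -1.3] w 0.361
```

View pics/s2c.png

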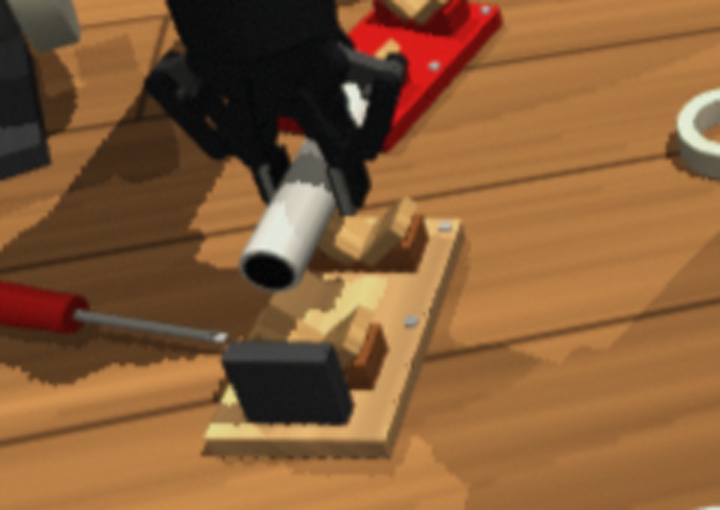

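The held tube's end is at crop (272,270), above the V line, with the stop top edge from (222,343) to (333,343); alignment looks right, and I'll check it with numbers.

```bash
python3 - <<'E'
from h import *
p=camera_params('scene'); f=lambda u,z: ray(p,(u[0]/3+60,u[1]/3+180),z)
m=f((278,343),.072); print('stop face ctr',m,'-> jig centre',m[:2]-.07*np.array([.961,-.276]))
a,b=f((222,343),.072),f((333,343),.072); print(np.linalg.norm(a-b),np.degrees(np.arctan2(*(b-a)[1::-1]))-90)
o=get_obs()['position']; e=f((269,270),o[2]+.018); print('tube end',e, 'rel tcp along/lat',(e-o)[:2]@[.961,-.276],(e-o)[:2]@[.276,.961])
E
```

```text
stop face ctr [ 0.59178835 -0.28302382  0.072     ] -> jig centre [ 0.52451835 -0.26370382]
0.05890374579447793 -14.992530421219683
tube end [ 0.57662228 -0.27896888  0.11024496] rel tcp along/lat 0.06639620099662695 0.0010887565220108627
```

Call:
carry_out(
  commands=[
    [[0,0,0.2,0,0,0],[0,0,0.2,0,0,0],[0,0,0.2,0,0,0],[0,0,0.2,0,0,0],[0,0,0.15,0,0,0],[0,0,0.15,0,0,0],[0,0,0.1,0,0,0],[0,0,0.1,0,0,0],[0,0,0.05,0,0,0],[0,0,0,0,0,0],[0,0,0,0,0,0]],
  ],
)

```text
clock: 8.42
position: [0.5121, -0.2615, 0.0374]
ee_rot: [0.139, 0.99, 0.0, 0.0]
ft_force: [-0.1, -0.3, -1.5]
grip_width: 0.357
grasp_force: 40.1
```

Call:
carry_out(
  commands=[
    [[0,0,0.05,0,0,0],[0,0,0.05,0,0,0],[0,0,0,0,0,0],[0,0,0,0,0,0]],
  ],
)

```text
clock: 8.75
position: [0.5126, -0.2615, 0.0347]
ee_rot: [0.139, 0.99, 0.0, 0.001]
ft_force: [-4.8, 3.3, 11.5]
grip_width: 0.363
grasp_force: 41.4
```

Call:
carry_out(
  commands=[
    [[-0.05,0,0,0,0,0],[-0.05,0,0,0,0,0],[-0.05,0,0,0,0,0],[-0.05,0,0,0,0,0],[0,0,0,0,0,0],[0,0,0,0,0,0]],
  ],
)

```text
clock: 9.25
position: [0.5171, -0.2626, 0.0342]
ee_rot: [0.139, 0.99, 0.001, -0.003]
ft_force: [-20.2, 9.9, 25.6]
grip_width: 0.36
grasp_force: 43.0
```

Call:
carry_out(
  commands=[
    [[0,0,-0.05,0,0,0],[0,0,0,0,0,0],[0,0,0,0,0,0]],
  ],
)

```text
clock: 9.5
position: [0.52, -0.2638, 0.0354]
ee_rot: [0.139, 0.99, -0.0, 0.0]
ft_force: [0.3, 0.2, -1.4]
grip_width: 0.36
grasp_force: 40.3
```

Call:
carry_out(
  commands=[
    [[-0.05,0,0,0,0,0],[-0.05,0,0,0,0,0],[0,0,0,0,0,0],[0,0,0,0,0,0]],
  ],
)

```text
clock: 9.83
position: [0.5238, -0.2648, 0.0351]
ee_rot: [0.139, 0.99, -0.0, 0.0]
ft_force: [1.0, -0.0, -1.3]
grip_width: 0.364
grasp_force: 40.3
```

Call:
carry_out(
  commands=[
    [[-0.05,0,0.02,0,0,0],[-0.05,0,0,0,0,0],[0,0,0,0,0,0],[0,0,0,0,0,0]],
  ],
)

```text
clock: 10.17
position: [0.5251, -0.265, 0.0344]
ee_rot: [0.139, 0.99, 0.001, -0.003]
ft_force: [-13.5, 7.0, 14.1]
grip_width: 0.363
grasp_force: 41.9
```

Call:
carry_out(
  commands=[
    [[0,0,-0.04,0,0,0],[0,0,0,0,0,0],[0,0,0,0,0,0]],
  ],
)

```text
clock: 10.42
position: [0.5251, -0.265, 0.0349]
ee_rot: [0.139, 0.99, 0.001, -0.003]
ft_force: [-7.9, 3.9, -1.6]
grip_width: 0.36
grasp_force: 40.3
```

Axial force stays at about 9 N with no vertical load, so the ferrule is against the stop. Releasing.

Call:
carry_out(
  commands=[
    [[0,0,0.02,0,0,0],[0,0,0,0,0,0]],
  ],
)

```text
clock: 10.58
position: [0.5251, -0.265, 0.0346]
ee_rot: [0.139, 0.99, 0.001, -0.003]
ft_force: [-9.5, 4.6, 5.0]
grip_width: 0.359
grasp_force: 41.1
```

Call:
carry_out(
  commands=[
    [[0,0,0,0,0,0],[0,0,0,0,0,0],[0,0,0,0,0,0],[0,0,0,0,0,0],[0,0,0,0,0,0],[0,0,0,0,0,0],[0,0,0,0,0,0],[0,0,0,0,0,0],[0,0,-0.2,0,0,0],[0,0,-0.4,0,0,0],[0,0,-0.6,0,0,0],[0,0,-0.6,0,0,0],[0,0,-0.6,0,0,0],[0,0,-0.6,0,0,0],[0,0,-0.6,0,0,0],[0,0,0,0,0,0]],
  ],
  hand=-1,
)

```text
clock: 11.92
position: [0.5293, -0.2672, 0.1849]
ee_rot: [0.14, 0.99, -0.001, 0.004]
ft_force: [1.7, -0.3, -0.0]
grip_width: 1.004
grasp_force: 0.0
```

```bash
python3 - <<'E'
from h import *
snap('scene','s3.png'); 
A=cv2.imread('pics/s3.png')[200:340,90:250]
b,p=snap('wrist','w3.png'); B=cv2.imread('pics/w3.png')
A=cv2.resize(A,(457,400),interpolation=cv2.INTER_CUBIC); B=cv2.resize(B,(340,212))
C=np.zeros((400,797,3),np.uint8); C[:,:457]=A; C[:212,457:]=B; cv2.imwrite('pics/f.png',C)
print(get_obs()['position'])
E
```

```text
[ 0.52781881 -0.2661448   0.18060806]
```

View pics/f.png

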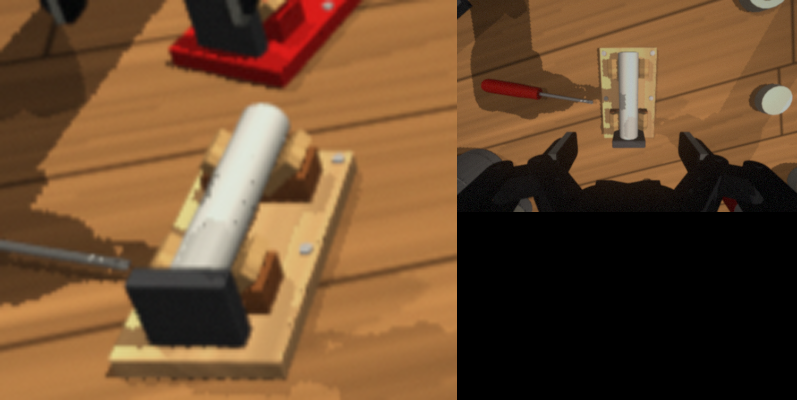

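The ferrule lies in both saddles, running from (265,110) to the stop at (195,270). In the wrist inset it touches the stop at (628,138). The gripper is clear.

```bash
python3 -c "
from h import *
print(hand_in())"
```

```text
the job is handed in; nothing more can be done
None
```

The short thick ferrule is lying in both V saddles against the end stop, the gripper is clear of it, and the job is handed in at about 12 s on the robot's clock; the hand-in call returned no verdict.

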